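# Shim the rocking comparator stand

### The job

The green comparator stand with the dial gauge rocks because its brass right front foot is too short. Push the orange wedge, thin end first, under that foot until the base stands level with the other three feet on the bench, and leave it there so that the stand no longer rocks. Only push with the fingertips: do not pinch or lift the wedge, and do not shove the stand or disturb the other things.

Things in the scene. Friction and masses are not known exactly. Their poses are not given: they have to be found in the camera images.
- stand: comparator stand, loose, about 2 kg: green iron base 130 (x) x 160 (y) mm, underside 14 and top 32 mm above the bench when level; column and dial gauge up to 0.20 m high over its right half. Origin: bench height under the middle of the base, z = 0 when level; x to the back, y left, z up through the base. It starts tipped about 0.1 rad on to its short foot.
- foot_rf: the short foot, brass, rounded (32 mm across, 13 mm high), right front corner of the base, 50 mm in front (-x) and 65 mm to the right (-y) of the stand's origin. Origin: lowest point of the foot, 8 mm above the bench when the stand is level, on the bench at the start. It is 15 mm inside the base's front and right edges.
- foot_lb: black rubber foot at the left back corner (50 mm behind, 65 mm left of the stand's origin), opposite the short foot; origin at its lowest point. It hangs about 8 mm above the bench at the start and comes down on it when the stand is level.
- wedge: orange smooth plastic wedge, loose, 0.1 kg, 100 long (x) x 50 wide (y) mm; flat underside; top rises evenly from 2 mm at the thin tip (+x end) to 17 mm at the heel (-x end). Origin: middle of its underside; x points to the tip, z up. The stand is just level when the tip has gone about 36 mm past the middle of the short foot, and snug at 40 mm; pushed on from there it jams and shoves the stand along. Pushing takes under 15 N.
- wedge_tip (a point): middle of the thin end of the wedge, 1 mm above its underside; axes as the wedge
- wedge_heel (a point): middle of the upright heel face of the wedge, 50 mm wide and 15 to 17 mm high, where it is pushed; the point lies 8.5 mm above its underside; axes as the wedge
- wedge_left: left (+y) upright side of the wedge's heel half; origin as that of the wedge
- wedge_right: right (-y) upright side of the wedge's heel half; origin as that of the wedge
- glue_bottle: white glue bottle standing, 148 mm tall; bystander; origin under its middle
- tape_measure: yellow pocket tape measure, 35 x 67 x 60 mm; bystander; origin under its middle
- screwdriver: screwdriver with yellow handle, 25 x 192 x 25 mm, lying; bystander; origin under its middle

How it is judged:
By the outcome, as a careful person would: the job done as asked, in the order asked, and still so for the second after the job is handed in, with the robot touching nothing.
It also fails if it takes over 58 s, if anything falls off the work surface, if the arm or the gripper's body presses on something with over 40 N, if the wrist force passes 120 N, or if a joint passes its speed limit or range.

### The arm

A 6-joint arm with a two-finger parallel gripper is mounted at the origin on a cart in front of the work surface, level with it; the furniture and walls round the work are solid. World frame = base frame: x ahead of the robot, y to its left, z up, the work surface at z = 0. Lengths are in mm, angles in rad, forces in N, time in s.
With the tool pointing down it reaches from about 275 to 725 mm from the base axis. Payload 15.9 kg.
Tool frame: the origin (TCP) lies between the finger pads; the fingertips stand 19 mm ahead of it and the grasp point (between the pads) is the TCP; z points along the fingers, y is the line along which they close (so a half turn about z gives the same grasp; the last joint's range is limited). The gripper opens to 85 mm and grips with 20 to 120 N. Pads are 22 mm wide; open, the fingers measure 114 mm over their backs; the gripper's body (76 mm by 85 mm) begins 54 mm behind the grasp point. The pads swing forward as they close: fully open they stand 13 mm farther back than shut.
Start: joints at [1.233, 0.213, -0.034, 1.323, 0, 1.571], TCP at [165.7, 471.73, 250.306] pointing down, gripper open.
Joint ranges: [-2.98, 2.98], [-0.74, 1.72], [-1.14, 1.35], [-2.1, 2.04], [-1.57, 1.44], [-3.14, 3.14]. Speed limits (rad/s): [1.89, 1.89, 2.39, 2.57, 3.14, 3.14].

### API

Orientations are given as a unit quaternion [x, y, z, w].
In Python, from workcell import * gives the robot as it stands. The module is installed in compiled form; this text tells all that it offers.
- The arm moves only by the tool apply_moves, never from a script. Its argument "moves" is a list that holds one entry, the list of rows, each a list of 6 numbers: the shift along the tool's x, y, z in mm, then the turn, a rotation vector about the tool's x, y, z in degrees. A call has 1 to 12 rows; each row is the pose to reach, as a shift and turn from the pose commanded when the call began, along the tool's axes at that moment; what a row does not reach only later rows make up. A row lasts 1/10 s, in which the tool goes at most 50 mm and 8.59 degrees, less where a joint would pass 70% of its speed; a pose out of reach is approached as far as the arm can. A call with a gripper value outside its range is refused whole. "hand" is the gripper's target within -1 to 1 (shut at 1, half-way at 0, fully open at -1), set as the call begins (left out, the last holds). The fingers move at their own pace and stop on an object; "grip_force" is the grip in N (left out, the last holds). Time passes only in rows, so rows that repeat a pose let the fingers close. It gives the time, the measured TCP pose, the force, the opening and the grip force at its end, in the units of the state.
- read_state(): the state, without advancing time (a new reading comes with each control period).
- get_image(name): name is "scene" or "top" or "wrist"; returns a dict with "img" (480x640x3 uint8, blue, green, red), "depth" (480x640 float32, mm along the optical axis (not along the pixel's ray), 0 where there is no reading), "K" (3x3 intrinsics, pixels), "pose" (4x4, takes a point from camera to world coordinates); the wrist camera has in their place "T_tool_cam" (4x4, takes a point from camera to tool coordinates, whose origin is the TCP and whose axes are the flange's). Camera axes: x right, y down, z forward; pixel columns grow to the right and rows downward; lengths in mm; the calibration is good to about 2 mm. A picture is of the moment at which its call begins: read the wrist's pose just before it.
- job_done(): hands the job in; it is judged then, once.
The state is a dict: "time_s": time; "q": joint angles; "dq": joint speeds; "effort": joint torques, N m; "ee_pos": TCP position; "orientation": TCP orientation; "ft_force": force on the tool from outside, world axes, zero at the start; "torque": the same for the moment, N m; "opening": finger opening in mm; "gripper_force": force on a finger pad.
Only numpy, scipy, OpenCV 4.12 (cv2) and the standard library are available. Lean on these libraries where they do the work, as an engineer would, in place of code of your own. Each camera call takes 0.05 s, during which the arm holds its last target. There are 200 camera calls.

## Working session

There is one attempt and no reset: what is moved stays moved. The work goes in short steps, Python scripts to look and compute and a tool call to move; the robot and the scene stay as the last step left them, time stands still between calls to the robot, and variables do not carry over. Pictures are saved under pics/ and viewed, at most 10 in all, crops included, and the job is handed in when it is done.

Besides the shell and the picture viewer there is one more tool, called after ">>>" by a JSON object that holds its "api" and its "payload", one argument or row to a line. apply_moves: Moves the arm, as the interface text tells. Its arguments: {"type":"object","properties":{"moves":{"type":"array","items":{"type":"array","items":{"type":"array","items":{"type":"number"}}}},"hand":{"type":"number"},"grip_force":{"type":"number"}},"required":["moves"]}

```bash
mkdir -p pics; python3 - <<'E'
from workcell import *
import numpy as np,cv2
s=read_state();print(s)
for n in("top","scene"):
    d=get_image(n);cv2.imwrite(f"pics/{n}0.png",d["img"]);np.savez(f"{n}0.npz",**d);print(n,d["pose"].round(3).tolist(),d["K"].tolist())
E
```

```text
{'time_s': 0.0, 'q': array([ 1.23299077e+00,  2.13392223e-01, -3.50187982e-02,  1.32352928e+00,
       -9.56642968e-06,  1.57082300e+00]), 'dq': array([-2.12466495e-03, -6.30569251e-04, -2.33130110e-05, -1.00771690e-03,
       -1.68804983e-03, -1.20134311e-03]), 'effort': array([-1.33709091e-03, -6.86169648e+01,  4.87116015e+01,  1.78501848e-02,
       -2.67628166e-04, -8.84991749e-06]), 'ee_pos': array([165.60737027, 471.44497696, 249.81413353]), 'orientation': array([ 1.68113959e-01,  9.85767401e-01, -5.64651540e-04, -9.14286055e-05]), 'ft_force': array([1.03651544, 0.78662583, 0.42939972]), 'torque': array([-0.01235143, -0.06038062,  0.04919178]), 'gripper_force': 0.0, 'opening': 85.0847790920727}
top [[0.018, -0.996, 0.086, 487.856], [-1.0, -0.017, 0.014, -273.548], [-0.012, -0.086, -0.996, 1062.549], [0.0, 0.0, 0.0, 1.0]] [[487.4533619072839, 0.0, 319.9681919378661], [0.0, 487.4533619072839, 238.48167858600553], [0.0, 0.0, 1.0]]
scene [[0.625, -0.642, 0.443, 175.162], [-0.781, -0.518, 0.349, -561.572], [0.005, -0.564, -0.825, 783.523], [0.0, 0.0, 0.0, 1.0]] [[537.3900056726567, 0.0, 313.6318917914815], [0.0, 537.3900056726567, 246.50869154557887], [0.0, 0.0, 1.0]]
```

View pics/top0.png

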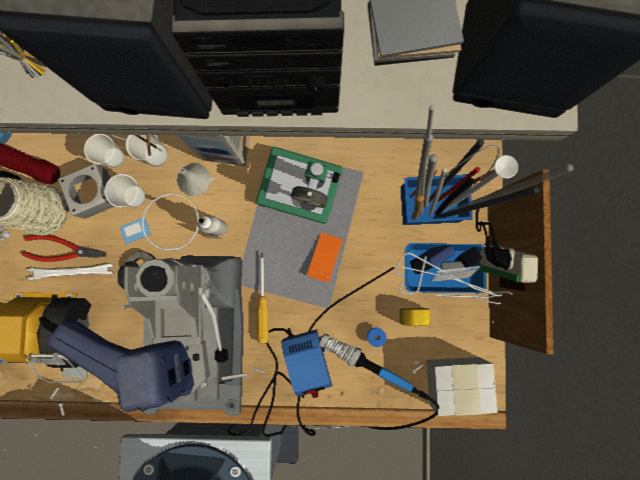

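View pics/scene0.png

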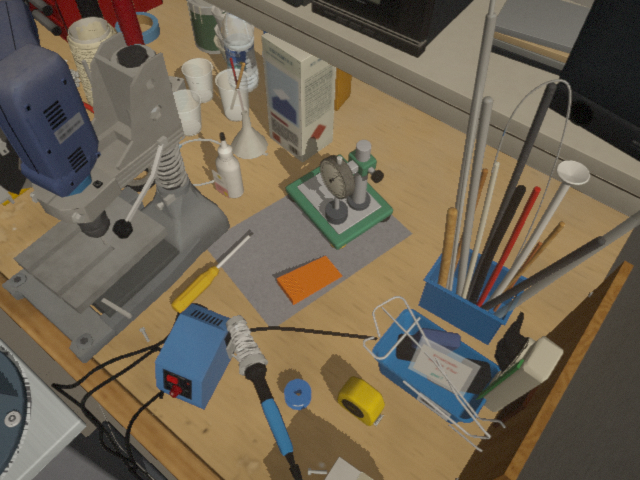

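The top view shows the orange wedge at about (325,258), the green stand at about (298,185), with its right front corner near (325,222). I'll measure both.

```bash
cat > h.py <<'E'
import numpy as np,cv2
def pts(d,mask,P=None):
    v,u=np.nonzero(mask&(d["depth"]>0));z=d["depth"][v,u]
    K=d["K"];c=np.stack([(u-K[0,2])*z/K[0,0],(v-K[1,2])*z/K[1,1],z],1)
    P=d["pose"] if P is None else P
    return c@P[:3,:3].T+P[:3,3]
def masks(img):
    h=cv2.cvtColor(img,cv2.COLOR_BGR2HSV);H,S,V=cv2.split(h)
    return (H>4)&(H<13)&(S>190)&(V>120),(H>65)&(H<90)&(S>100)
def biggest(m):
    n,l,st,_=cv2.connectedComponentsWithStats(m.astype(np.uint8));i=1+np.argmax(st[1:,4]);return l==i
def rect(p):
    r=cv2.minAreaRect(p[:,:2].astype(np.float32));return np.round(r[0],1),np.round(r[1],1),round(r[2],2),np.round(cv2.boxPoints(r),1).tolist()
E
python3 - <<'E'
from h import *
for n in("top","scene"):
    d=np.load(n+"0.npz");o,g=masks(d["img"])
    for nm,m in(("wedge",o),("stand",g)):
        p=pts(d,biggest(m));
        if nm=="stand": p=p[p[:,2]<60]
        A=np.c_[p[:,:2],np.ones(len(p))];c=np.linalg.lstsq(A,p[:,2],rcond=None)[0]
        print(n,nm,len(p),rect(p),"plane",c.round(4),p[:,2].min(),p[:,2].max())
E
```

```text
top wedge 975 (array([ 539.2, -269.1]), array([48.2, 98.2]), 72.42, [[485.1000061035156, -277.20001220703125], [578.7999877929688, -306.8999938964844], [593.2999877929688, -260.8999938964844], [499.70001220703125, -231.3000030517578]]) plane [-1.45100e-01  4.85000e-02  9.89196e+01] -3.032036654802596 19.016404067678877
top stand 1384 (array([ 692.1, -211.9]), array([156.7, 127.4]), 74.99, [[610.2000122070312, -271.1000061035156], [733.2999877929688, -304.1000061035156], [773.9000244140625, -152.6999969482422], [650.7999877929688, -119.69999694824219]]) plane [  0.0923   0.041  -26.0069] 15.037145048633647 42.49865389457386
scene wedge 3 (array([568.3, 358.2]), array([7.8, 0.3]), 82.44, [[567.5999755859375, 354.3999938964844], [567.9000244140625, 354.3999938964844], [568.9000244140625, 362.1000061035156], [568.5999755859375, 362.1000061035156]]) plane [-3.071100e+00  4.714000e-01  1.586206e+03] 9.202365366801814 10.25197513097089Traceback (most recent call last):
  File "<stdin>", line 8, in <module>
    return umr_minimum(a, axis, None, out, keepdims, initial, where)
ValueError: zero-size array to reduction operation minimum which has no identity
```

```bash
python3 - <<'E'
from h import *
from workcell import *
np.set_printoptions(suppress=True,precision=1)
P=[]
for n in("top","scene"):
    d=np.load(n+"0.npz");P.append(pts(d,d["depth"]>0))
p=np.vstack(P)
xs=np.arange(150,900,50);print("y\\x",xs)
for y in range(500,-500,-50):
    print(y,[int(max(p[(abs(p[:,0]-x)<25)&(abs(p[:,1]-y)<25)][:,2],default=-99)) for x in xs])
w=get_image("wrist");print(w["T_tool_cam"])
E
```

```text
y\x [150 200 250 300 350 400 450 500 550 600 650 700 750 800 850]
500 [-839, -839, -99, -99, -99, -99, -99, -99, -99, 17, 10, -99, 28, 27, 29]
450 [-838, -840, -1, 0, -99, -99, 2, 2, 11, 66, 178, 160, 2, 30, 28]
400 [-837, 3, 3, 3, -99, -99, 46, 7, 12, 168, 181, 180, 3, 5, 4]
350 [-838, 3, 4, 138, 151, 163, 142, 13, 13, 168, 168, 198, 191, 5, 119]
300 [-837, 10, 10, 137, 171, 171, 151, 11, 14, 168, 167, 61, 270, 4, 120]
250 [-837, 3, 3, 161, 193, 174, 154, 12, 16, 60, 60, 322, 327, 327, 326]
200 [-748, 4, 4, 163, 189, 171, 152, 10, 11, 6, 74, 326, 327, 431, 413]
150 [2, 3, 4, 4, 4, 3, 10, 19, 22, 7, 75, 327, 328, 448, 178]
100 [3, 32, 81, 81, 80, 431, 409, 21, 21, 5, 75, 324, 562, 325, 5]
50 [15, 29, 81, 82, 429, 432, 424, 352, 50, 4, 12, 327, 590, 4, -99]
0 [17, 29, 82, 425, 429, 429, 371, 370, 69, 116, 13, 323, 591, -99, -99]
-50 [16, 31, 82, 425, 430, 429, 370, 371, 68, 151, 4, 326, 591, -99, 1]
-100 [11, 32, 32, 255, 255, 231, 241, 52, 46, 5, 33, 327, 591, 580, 5]
-150 [18, 32, 33, 31, 27, 28, 24, 16, 16, 4, 38, 327, 589, 3, 3]
-200 [-19, 13, 78, 88, 89, 70, 4, 5, 5, 25, 178, 327, 589, 2, 4]
-250 [14, 15, 77, 85, 114, 112, 9, 20, 14, 26, 191, 327, 589, 583, 4]
-300 [-63, 4, 50, 109, 120, 112, 10, 18, 13, 7, 152, 327, 581, 580, 373]
-350 [-42, 4, 7, 111, 122, 25, 9, 9, 5, 4, 7, 327, 328, 368, 369]
-400 [-10, 17, 4, 113, 104, 25, 78, 108, 115, 5, 565, 326, 328, 328, 369]
-450 [-99, 52, 111, 112, 4, 63, 78, 111, 117, 133, 440, 428, 586, 584, 499]
[[  -0.    -1.    -0.3   79.2]
 [   1.     0.    -0.    -1. ]
 [   0.    -0.3    1.  -123.3]
 [   0.     0.     0.     1. ]]
```

>>> {"api": "apply_moves", "payload": {
  "moves": [
    [[0,0,-50,0,0,0],[0,0,-100,0,0,0],[0,0,-150,0,0,0],[0,0,-200,0,0,0],[0,0,-240,0,0,0],[0,0,-260,0,0,0],[0,0,-260,0,0,0]]
  ],
  "hand": 1
}}

```text
time_s: 0.85
ee_pos: [165.3, 470.6, 503.1]
orientation: [0.168, 0.986, 0.01, 0.002]
ft_force: [-1.0, 0.8, -0.2]
opening: -0.0
gripper_force: 0.0
```

>>> {"api": "apply_moves", "payload": {
  "moves": [
    [[-34,-36,0,0,0,0],[-67,-73,0,0,0,0],[-101,-109,0,0,0,0],[-134,-145,0,0,0,0],[-168,-182,0,0,0,0],[-201,-218,0,0,0,0],[-235,-254,0,0,0,0],[-268,-290,0,0,0,0],[-302,-327,0,0,0,0],[-336,-363,0,0,0,0],[-369,-399,0,0,0,0],[-403,-436,0,0,0,0]]
  ]
}}

```text
time_s: 2.05
ee_pos: [393.1, -63.7, 495.3]
orientation: [0.168, 0.986, 0.005, -0.0]
ft_force: [0.7, 2.8, 0.1]
opening: 0.2
gripper_force: 0.0
```

>>> {"api": "apply_moves", "payload": {
  "moves": [
    [[-34,-36,0,0,0,0],[-67,-73,0,0,0,0],[-101,-109,0,0,0,0],[-134,-145,0,0,0,0],[-168,-181,0,0,0,0],[-168,-181,50,0,0,0],[-168,-181,100,0,0,0],[-168,-181,150,0,0,0],[-168,-181,200,0,0,0],[-168,-181,230,0,0,0],[-168,-181,240,0,0,0],[-168,-181,240,0,0,0]]
  ]
}}

```text
time_s: 3.25
ee_pos: [490.6, -284.1, 250.0]
orientation: [0.168, 0.986, 0.007, -0.003]
ft_force: [-0.5, 0.6, 2.0]
opening: 0.0
gripper_force: 0.0
```

```bash
cat >> h.py <<'E'
from scipy.spatial.transform import Rotation as R
def wrist(name):
    from workcell import read_state,get_image
    s=read_state();d=get_image("wrist");T=np.eye(4);T[:3,:3]=R.from_quat(s["orientation"]).as_matrix();T[:3,3]=s["ee_pos"]
    d["pose"]=T@d["T_tool_cam"];cv2.imwrite(f"pics/{name}.png",d["img"]);return s,d
def report(d):
    o,g=masks(d["img"])
    for nm,m in(("wedge",o),("stand",g)):
        p=pts(d,biggest(m))
        if nm=="stand": p=p[p[:,2]<50]
        A=np.c_[p[:,:2],np.ones(len(p))];c=np.linalg.lstsq(A,p[:,2],rcond=None)[0]
        print(nm,len(p),rect(p),"plane",c.round(4),p[:,2].min().round(1),p[:,2].max().round(1))
E
python3 - <<'E'
from h import *
s,d=wrist("w1");print(s["time_s"],s["ee_pos"],s["q"].round(2));report(d)
E
```

```text
3.25 [ 490.57134702 -284.09718705  250.00733718] [-0.53  0.36  0.17  1.39  0.01 -0.19]
wedge 11 (array([ 591.7, -262.8]), array([3.6, 8.9]), 32.29, [[587.7999877929688, -260.0], [592.5, -267.5], [595.5999755859375, -265.6000061035156], [590.7999877929688, -258.1000061035156]]) plane [-2.383000e-01  9.730000e-02  1.689369e+02] 0.3 3.4
stand 4866 (array([ 688.6, -212.5]), array([157.2, 122.1]), 74.63, [[608.9000244140625, -272.1000061035156], [726.7000122070312, -304.5], [768.2999877929688, -153.0], [650.5999755859375, -120.5999984741211]]) plane [ 1.17800e-01  2.71000e-02 -4.43667e+01] 11.5 41.3
```

View pics/w1.png

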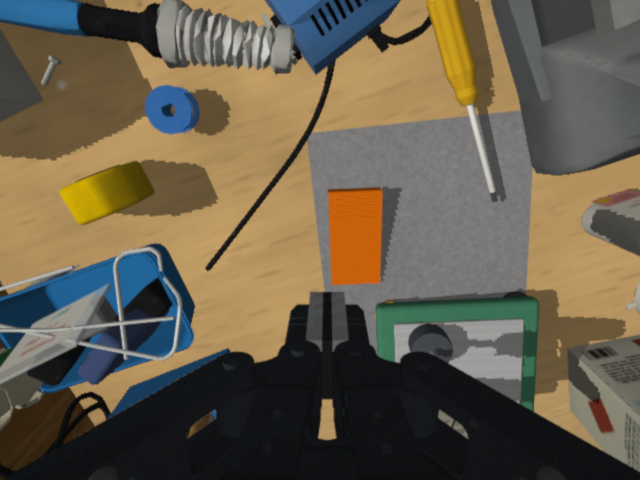

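The wrist view shows the wedge at about (355,237) with its tip edge on row 285. The stand's right front corner is at (378,300), so the wedge has to go sideways towards the stand. I'll relax the orange mask and re-measure on the same view.

```bash
sed -i 's/return (H>4).*/return (H>4)\&(H<15)\&(S>215)\&(V>90),(H>65)\&(H<90)\&(S>100)/' h.py; python3 - <<'E'
from h import *
s,d=wrist("w2");print(d["img"][240,355]);report(d)
E
```

```text
[ 13  97 199]
wedge 4590 (array([ 539.3, -270.2]), array([48.5, 99.6]), 72.71, [[484.6000061035156, -278.6000061035156], [579.5999755859375, -308.1000061035156], [594.0999755859375, -261.79998779296875], [499.0, -232.1999969482422]]) plane [-1.38500e-01  4.11000e-02  9.53103e+01] 0.6 18.6
stand 4901 (array([ 691.3, -213.3]), array([157.2, 127.4]), 74.42, [[608.7999877929688, -271.8999938964844], [731.5999755859375, -306.20001220703125], [773.7999877929688, -154.6999969482422], [651.0999755859375, -120.5]]) plane [ 1.15900e-01  2.70000e-02 -4.31585e+01] 11.3 41.6
```

>>> {"api": "apply_moves", "payload": {
  "moves": [
    [[-15,-13,20,0,0,-1],[-30,-26,50,0,0,-2],[-30,-26,100,0,0,-2],[-30,-26,150,0,0,-2],[-30,-26,190,0,0,-2],[-30,-26,215,0,0,-2],[-30,-26,226,0,0,-2],[-30,-26,226,0,0,-2],[-30,-26,226,0,0,-2]]
  ]
}}

```text
time_s: 4.25
ee_pos: [514.9, -318.6, 29.7]
orientation: [0.151, 0.989, 0.005, 0.002]
ft_force: [1.3, 0.2, -0.6]
opening: -0.0
gripper_force: 0.0
```

>>> {"api": "apply_moves", "payload": {
  "moves": [
    [[0,0,1,0,0,0],[0,0,2,0,0,0],[0,0,2,0,0,0]]
  ]
}}

```text
time_s: 4.55
ee_pos: [514.0, -318.0, 26.4]
orientation: [0.151, 0.989, 0.005, 0.001]
ft_force: [0.9, -0.5, 0.7]
opening: 0.3
gripper_force: 0.0
```

>>> {"api": "apply_moves", "payload": {
  "moves": [
    [[3,0,3,0,0,0],[3,5,3,0,0,0],[3,10,3,0,0,0],[3,14,3,0,0,0],[3,18,3,0,0,0],[3,22,3,0,0,0],[3,26,3,0,0,0],[3,30,3,0,0,0],[3,30,3,0,0,0]]
  ]
}}

```text
time_s: 5.45
ee_pos: [520.0, -287.7, 23.1]
orientation: [0.151, 0.989, 0.005, 0.001]
ft_force: [0.5, -0.1, 0.5]
opening: -0.3
gripper_force: 0.0
```

```bash
python3 - <<'E'
from h import *
from workcell import *
s,d=wrist("w3");print(s["ee_pos"],s["ft_force"]);report(d)
d=get_image("top");report(d)
E
```

```text
[ 519.95294365 -287.73062853   23.0665889 ] [ 0.51777755 -0.07270524  0.47798371]
wedge 16272 (array([ 525.5, -252.3]), array([50.7, 60.3]), 68.08, [[488.1000061035156, -264.5], [544.0, -287.1000061035156], [563.0, -240.0], [507.0, -217.5]]) plane [-9.3200e-02  4.2800e-02  7.2018e+01] 1.3 18.3Traceback (most recent call last):
  File "<stdin>", line 3, in <module>
  File "h.py", line 25, in report
    print(nm,len(p),rect(p),"plane",c.round(4),p[:,2].min().round(1),p[:,2].max().round(1))
                                               ~~~~~~~~~~^^
    return umr_minimum(a, axis, None, out, keepdims, initial, where)
ValueError: zero-size array to reduction operation minimum which has no identity
```

View pics/w3.png

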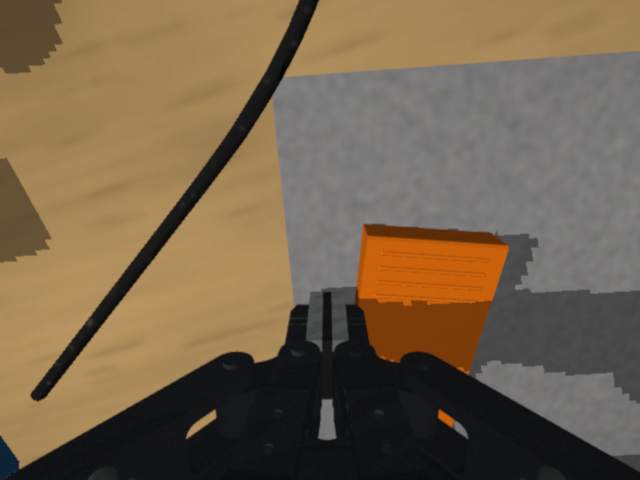

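The finger touches the wedge's right side at about (360,310). The wedge has slid left about 12 mm and turned about 4° clockwise, so the push point is too near the heel. I'll move the contact towards the tip and continue.

>>> {"api": "apply_moves", "payload": {
  "moves": [
    [[0,-4,0,0,0,0],[-8,-5,0,0,0,0],[-17,-5,0,0,0,0],[-17,0,0,0,0,0],[-17,4,0,0,0,0],[-17,8,0,0,0,0],[-17,12,0,0,0,0],[-17,16,0,0,0,0],[-17,18,0,0,0,0],[-17,18,0,0,0,0],[-17,0,-20,0,0,0]]
  ]
}}

```text
time_s: 6.6
ee_pos: [534.9, -291.5, 41.2]
orientation: [0.15, 0.989, 0.006, -0.001]
ft_force: [-0.2, 0.0, 0.2]
opening: 0.0
gripper_force: 0.0
```

>>> {"api": "apply_moves", "payload": {
  "moves": [
    [[30,-30,-50,0,0,0],[60,-30,-90,0,0,0],[80,-30,-130,0,0,0],[80,-30,-160,0,0,0],[80,-30,-160,0,0,0],[80,-30,-160,0,0,0]]
  ]
}}

```text
time_s: 7.2
ee_pos: [450.3, -300.3, 203.5]
orientation: [0.151, 0.989, 0.005, 0.002]
ft_force: [0.0, -0.3, -1.3]
opening: 0.2
gripper_force: 0.0
```

```bash
python3 - <<'E'
from h import *
s,d=wrist("w4");print(s["time_s"],s["ee_pos"],s["ft_force"]);report(d)
E
```

```text
7.2 [ 450.29487626 -300.29701858  203.48156657] [ 0.00576616 -0.34987783 -1.27690735]
wedge 5529 (array([ 546.2, -245.6]), array([50.2, 98.7]), 72.0, [[491.5, -254.1999969482422], [585.4000244140625, -284.70001220703125], [600.9000244140625, -236.89999389648438], [507.1000061035156, -206.39999389648438]]) plane [-1.24000e-01  4.40000e-02  8.79166e+01] 1.2 18.4
stand 3688 (array([ 648.7, -169.8]), array([144.1,  64.3]), 44.26, [[574.7000122070312, -197.0], [619.5999755859375, -243.10000610351562], [722.7999877929688, -142.5], [677.9000244140625, -96.5]]) plane [ 1.72500e-01  1.49000e-02 -8.28259e+01] 5.1 37.9
```

View pics/w4.png

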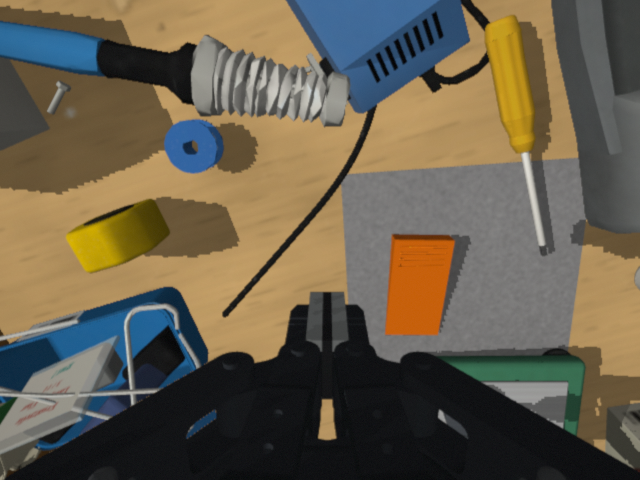

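The wedge heading is back to -18°, parallel with the stand. The foot is still about 10 mm to the left of its axis, so one more small side push is needed.

>>> {"api": "apply_moves", "payload": {
  "moves": [
    [[-35,15,10,0,0,0],[-69,25,30,0,0,0],[-69,25,75,0,0,0],[-69,25,120,0,0,0],[-69,25,155,0,0,0],[-69,25,175,0,0,0],[-69,28,180,0,0,0],[-69,28,180,0,0,0],[-69,28,180,0,0,0]]
  ]
}}

```text
time_s: 8.15
ee_pos: [525.5, -292.0, 23.8]
orientation: [0.151, 0.989, 0.005, 0.001]
ft_force: [0.9, -0.8, -0.2]
opening: -0.1
gripper_force: 0.0
```

>>> {"api": "apply_moves", "payload": {
  "moves": [
    [[0,5,0,0,0,0],[0,10,0,0,0,0],[0,14,0,0,0,0],[0,17,0,0,0,0],[0,20,0,0,0,0],[0,22,0,0,0,0],[0,22,0,0,0,0],[0,22,0,0,0,0],[0,5,0,0,0,0],[0,-5,-30,0,0,0],[40,-5,-80,0,0,0],[80,0,-130,0,0,0]]
  ]
}}

```text
time_s: 9.35
ee_pos: [462.8, -276.8, 131.3]
orientation: [0.151, 0.988, 0.006, 0.0]
ft_force: [0.1, 0.2, 1.8]
opening: -0.1
gripper_force: 0.0
```

>>> {"api": "apply_moves", "payload": {
  "moves": [
    [[10,0,-30,0,0,0],[10,0,-30,0,0,0],[10,0,-30,0,0,0]]
  ]
}}

```text
time_s: 9.65
ee_pos: [454.7, -274.2, 161.2]
orientation: [0.151, 0.988, 0.005, 0.001]
ft_force: [0.2, 0.1, -0.1]
opening: -0.1
gripper_force: 0.0
```

```bash
python3 - <<'E'
from h import *
s,d=wrist("w5");print(s["time_s"],s["ee_pos"],s["ft_force"]);report(d)
E
```

```text
9.65 [ 454.68805759 -274.17454731  161.23511324] [ 0.19247846  0.05347292 -0.14391698]
wedge 6157 (array([ 523., -237.]), array([ 56.8, 141.8]), 79.82, [[448.20001220703125, -252.39999389648438], [587.7999877929688, -277.5], [597.7999877929688, -221.5], [458.29998779296875, -196.5]]) plane [-1.38400e-01  2.34000e-02  9.08282e+01] 2.3 191.5
stand 2004 (array([ 649.1, -145.7]), array([70.6, 29.5]), 45.96, [[614.0, -160.8000030517578], [635.2000122070312, -181.3000030517578], [684.2999877929688, -130.60000610351562], [663.0, -110.0999984741211]]) plane [ 3.594000e-01 -2.810000e-02 -2.112851e+02] 7.0 34.2
```

```bash
sed -i 's/        p=pts(d,biggest(m))/        p=pts(d,biggest(m)); p=p[p[:,2]<(24 if nm=="wedge" else 50)]/' h.py; python3 - <<'E'
from h import *
s,d=wrist("w6");report(d)
E
```

```text
wedge 6098 (array([ 544.5, -243.3]), array([50.2, 94.7]), 71.77, [[491.70001220703125, -252.3000030517578], [581.7000122070312, -281.8999938964844], [597.4000244140625, -234.3000030517578], [507.3999938964844, -204.60000610351562]]) plane [-1.16900e-01  4.06000e-02  8.33394e+01] 1.9 18.5
stand 1942 (array([ 649.2, -145.2]), array([69.3, 29.1]), 46.52, [[614.7999877929688, -160.3000030517578], [635.9000244140625, -180.39999389648438], [683.5999755859375, -130.10000610351562], [662.5, -110.0999984741211]]) plane [ 3.754000e-01 -2.050000e-02 -2.205654e+02] 7.1 34.5
```

View pics/w6.png

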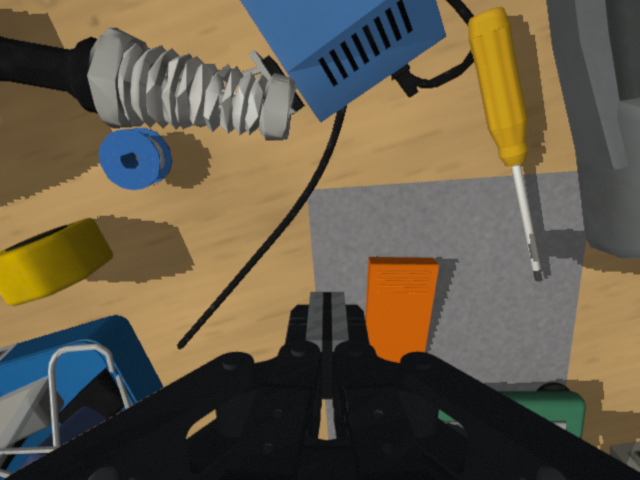

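The wedge moved only about 2 mm, so the shut fingertips are thinner than I assumed: half width about 5 mm. I'll repeat the side push for 8 mm.

>>> {"api": "apply_moves", "payload": {
  "moves": [
    [[-36,6,0,0,0,0],[-72,10,10,0,0,0],[-72,11,55,0,0,0],[-72,11,95,0,0,0],[-72,11,125,0,0,0],[-72,11,138,0,0,0],[-72,11,138,0,0,0],[-72,11,138,0,0,0]]
  ]
}}

```text
time_s: 10.55
ee_pos: [527.2, -283.1, 22.8]
orientation: [0.151, 0.989, 0.005, 0.001]
ft_force: [0.5, -0.2, 0.4]
opening: 0.0
gripper_force: 0.0
```

>>> {"api": "apply_moves", "payload": {
  "moves": [
    [[0,5,0,0,0,0],[0,10,0,0,0,0],[0,14,0,0,0,0],[0,18,0,0,0,0],[0,21,0,0,0,0],[0,22,0,0,0,0],[0,22,0,0,0,0],[0,5,0,0,0,0],[0,-5,-30,0,0,0],[40,-5,-80,0,0,0],[80,0,-130,0,0,0],[100,20,-170,0,0,0]]
  ]
}}

```text
time_s: 11.75
ee_pos: [445.0, -247.4, 173.3]
orientation: [0.152, 0.988, 0.005, 0.001]
ft_force: [0.7, -0.4, 1.3]
opening: 0.4
gripper_force: 0.0
```

>>> {"api": "apply_moves", "payload": {
  "moves": [
    [[0,20,-20,0,0,0],[0,20,-20,0,0,0],[0,20,-20,0,0,0]]
  ]
}}

```text
time_s: 12.05
ee_pos: [453.2, -228.3, 192.5]
orientation: [0.151, 0.989, 0.005, 0.001]
ft_force: [0.0, 0.3, -0.4]
opening: 0.4
gripper_force: 0.0
```

```bash
python3 - <<'E'
from h import *
s,d=wrist("w7");print(s["time_s"],s["ee_pos"]);report(d)
E
```

```text
12.05 [ 453.16718953 -228.33180169  192.46462563]
wedge 2866 (array([ 547. , -230.8]), array([49.8, 89.3]), 67.99, [[496.29998779296875, -237.1999969482422], [579.0, -270.6000061035156], [597.7000122070312, -224.39999389648438], [514.9000244140625, -191.0]]) plane [-1.13400e-01  3.66000e-02  8.10842e+01] 2.3 18.2
stand 231 (array([ 649.6, -130.7]), array([21.2,  7.1]), 58.84, [[641.0999755859375, -137.89999389648438], [647.2000122070312, -141.60000610351562], [658.2000122070312, -123.5], [652.0999755859375, -119.80000305175781]]) plane [ 9.161000e-01  1.089000e-01 -5.573206e+02] 14.9 32.0
```

>>> {"api": "apply_moves", "payload": {
  "moves": [
    [[-10,15,10,0,0,2],[-18,31,30,0,0,4.6],[-18,31,75,0,0,4.6],[-18,31,120,0,0,4.6],[-18,31,150,0,0,4.6],[-18,31,165,0,0,4.6],[-18,31,170,0,0,4.6],[-18,31,170,0,0,4.6],[-18,31,170,0,0,4.6]]
  ],
  "hand": 0.45
}}

```text
time_s: 13.0
ee_pos: [480.4, -202.1, 23.2]
orientation: [0.191, 0.982, 0.005, 0.001]
ft_force: [0.1, -0.3, 0.3]
opening: 23.5
gripper_force: 0.0
```

```bash
python3 - <<'E'
from h import *
s,d=wrist("w8");print(s["time_s"],s["ee_pos"],s["opening"],s["orientation"]);report(d)
E
```

```text
13.0 [ 480.40885483 -202.14249966   23.19794642] 23.51144675278081 [0.19058265 0.98165638 0.00528696 0.00102302]
wedge 4558 (array([ 518.8, -218.9]), array([36.9, 30.6]), 67.42, [[497.6000061035156, -230.0], [525.9000244140625, -241.8000030517578], [540.0, -207.6999969482422], [511.79998779296875, -195.89999389648438]]) plane [ 3.8000e-03 -2.1000e-02  7.9247e+00] 1.0 18.0
stand 1 (array([ 370.9, -195. ]), array([0., 0.]), 0.0, [[370.8999938964844, -195.0], [370.8999938964844, -195.0], [370.8999938964844, -195.0], [370.8999938964844, -195.0]]) plane [ 0.0388 -0.0204  0.0001] 18.4 18.4
```

View pics/w8.png

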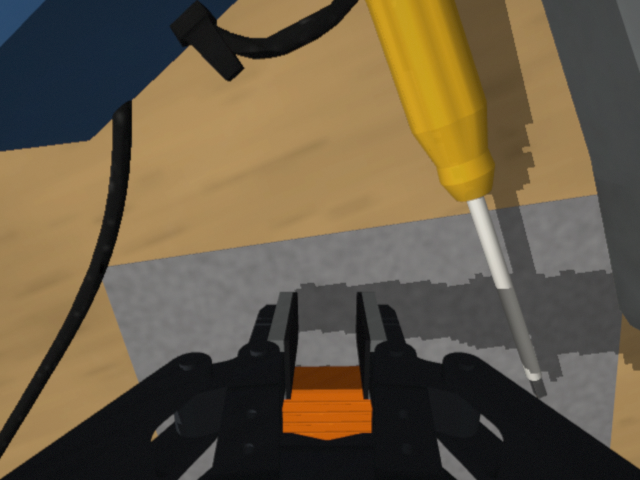

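The fingers straddle the middle of the heel (heel edge near row 368, columns 285–370), square to it and clear of the screwdriver. Now the forward push.

>>> {"api": "apply_moves", "payload": {
  "moves": [
    [[-6,0,0,0,0,0],[-12,0,0,0,0,0],[-17,0,0,0,0,0],[-22,0,0,0,0,0],[-26,0,0,0,0,0],[-30,0,0,0,0,0],[-34,0,0,0,0,0],[-38,0,0,0,0,0],[-42,0,0,0,0,0],[-46,0,0,0,0,0],[-46,0,0,0,0,0]]
  ]
}}

```text
time_s: 14.15
ee_pos: [522.9, -218.9, 22.5]
orientation: [0.19, 0.982, 0.005, 0.001]
ft_force: [-2.0, 0.4, -0.9]
opening: 23.3
gripper_force: 0.6
```

```bash
cat > both.py <<'E'
from h import *
from workcell import *
import sys
d=get_image("top");report(d);np.savez("t.npz",**d);cv2.imwrite("pics/t%s.png"%sys.argv[1],cv2.resize(d["img"][120:320,220:420],(600,600)))
e=get_image("scene");cv2.imwrite("pics/s%s.png"%sys.argv[1],cv2.resize(e["img"][130:330,230:430],(800,600) if 0 else (600,600)))
E
python3 both.py 1
```

```text
Traceback (most recent call last):
  File "both.py", line 4, in <module>
    d=get_image("top");report(d);np.savez("t.npz",**d);cv2.imwrite("pics/t%s.png"%sys.argv[1],cv2.resize(d["img"][120:320,220:420],(600,600)))
                       ~~~~~~^^^
  File "h.py", line 22, in report
    p=pts(d,biggest(m)); p=p[p[:,2]<(24 if nm=="wedge" else 50)]
            ~~~~~~~^^^
  File "h.py", line 11, in biggest
    n,l,st,_=cv2.connectedComponentsWithStats(m.astype(np.uint8));i=1+np.argmax(st[1:,4]);return l==i
                                                                      ~~~~~~~~~^^^^^^^^^^
ValueError: attempt to get argmax of an empty sequence
```

>>> {"api": "apply_moves", "payload": {
  "moves": [
    [[-4,0,0,0,0,0],[-8,0,0,0,0,0],[-12,0,0,0,0,0],[-16,0,0,0,0,0],[-20,0,0,0,0,0],[-24,0,0,0,0,0],[-26,0,0,0,0,0],[-26,0,0,0,0,0]]
  ]
}}

```text
time_s: 15.0
ee_pos: [547.4, -228.8, 22.7]
orientation: [0.19, 0.982, 0.005, 0.001]
ft_force: [-0.5, 0.1, 1.2]
opening: 23.2
gripper_force: 0.2
```

```bash
cat > both.py <<'E'
from h import *
from workcell import *
import sys
def rep(e,lab):
    o,g=masks(e["img"]);p=pts(e,g);k=(abs(p[:,0]-692)<90)&(abs(p[:,1]+212)<100)&(p[:,2]>5)&(p[:,2]<50);p=p[k]
    for _ in range(3):
        A=np.c_[p[:,0]-692,p[:,1]+212,np.ones(len(p))];c=np.linalg.lstsq(A,p[:,2],rcond=None)[0];r=p[:,2]-A@c;q=p;p=p[r>-3]
    print(lab,"stand",len(p),c.round(4),rect(p))
    H,S,V=cv2.split(cv2.cvtColor(e["img"],cv2.COLOR_BGR2HSV));p=pts(e,(H>4)&(H<16)&(S>170));p=p[(abs(p[:,0]-560)<90)&(abs(p[:,1]+235)<70)&(p[:,2]<25)]
    if len(p)>20: print(lab,"wedge",len(p),rect(p))
if __name__=="__main__":
    print(read_state()["time_s"])
    d=np.load("scene0.npz");rep(d,"scene start")
    d=np.load("top0.npz");rep(d,"top start")
    for n in("scene","top"): d=get_image(n);rep(d,n);cv2.imwrite(f"pics/{n}{sys.argv[1]}.png",d["img"])
E
python3 both.py 1
```

```text
15.0
scene start stand 0 [0. 0. 0.] (array([0., 0.]), array([0., 0.]), 0.0, [[0.0, 0.0], [0.0, 0.0], [0.0, 0.0], [0.0, 0.0]])
scene start wedge 1561 (array([ 538. , -267.5]), array([ 51.2, 100.2]), 72.96, [[482.6000061035156, -277.29998779296875], [578.2999877929688, -306.6000061035156], [593.4000244140625, -257.6000061035156], [497.6000061035156, -228.3000030517578]])
top start stand 1267 [ 0.0919  0.04   29.4607] (array([ 692. , -212.2]), array([156.6, 127.1]), 74.57, [[609.9000244140625, -270.70001220703125], [732.4000244140625, -304.5], [774.0999755859375, -153.60000610351562], [651.5, -119.80000305175781]])
top start wedge 1030 (array([ 539.1, -269. ]), array([49.1, 99.2]), 72.95, [[484.3999938964844, -277.8999938964844], [579.2999877929688, -307.0], [593.7000122070312, -260.1000061035156], [498.79998779296875, -231.0]])
scene stand 0 [0. 0. 0.] (array([0., 0.]), array([0., 0.]), 0.0, [[0.0, 0.0], [0.0, 0.0], [0.0, 0.0], [0.0, 0.0]])
scene wedge 762 (array([ 602. , -250.8]), array([52.6, 99.4]), 67.66, [[546.0999755859375, -256.20001220703125], [637.9000244140625, -294.0], [658.0, -245.3000030517578], [566.0999755859375, -207.5]])
top stand 479 [2.18000e-02 1.63000e-02 2.96606e+01] (array([ 718.3, -217.9]), array([155.9,  76.6]), 74.96, [[661.0999755859375, -283.20001220703125], [735.0, -303.1000061035156], [775.5, -152.5], [701.5, -132.6999969482422]])
```

View pics/scene1.png

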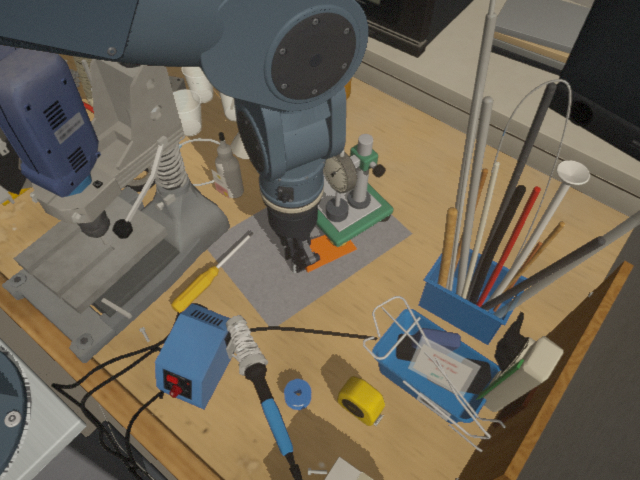

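The wedge is straight under the brass foot (orange near (335,250)), with its tip about 23 mm past the foot's middle. The stand's tilt is down to about 0.03 rad, which agrees with that. I'll push about 15 mm more, slowly.

>>> {"api": "apply_moves", "payload": {
  "moves": [
    [[-3,0,0,0,0,0],[-6,0,0,0,0,0],[-9,0,0,0,0,0],[-11,0,0,0,0,0],[-13,0,0,0,0,0],[-14,0,0,0,0,0],[-15,0,0,0,0,0],[-15,0,0,0,0,0],[-15,0,0,0,0,0]]
  ]
}}

```text
time_s: 16.0
ee_pos: [560.7, -234.2, 22.6]
orientation: [0.19, 0.982, 0.005, 0.001]
ft_force: [-4.7, 2.1, 3.1]
opening: 23.9
gripper_force: 2.5
```

```bash
python3 both.py 2 | grep -v start
```

```text
16.0
scene stand 0 [0. 0. 0.] (array([0., 0.]), array([0., 0.]), 0.0, [[0.0, 0.0], [0.0, 0.0], [0.0, 0.0], [0.0, 0.0]])
scene wedge 599 (array([ 612.7, -255.6]), array([50.6, 95.8]), 69.56, [[558.9000244140625, -262.6000061035156], [648.7000122070312, -296.1000061035156], [666.4000244140625, -248.6999969482422], [576.5999755859375, -215.1999969482422]])
top stand 337 [1.000e-03 3.700e-03 2.974e+01] (array([ 736.3, -223.3]), array([156.9,  48.3]), 70.04, [[686.7999877929688, -288.79998779296875], [732.2000122070312, -305.29998779296875], [785.7000122070312, -157.8000030517578], [740.2999877929688, -141.3000030517578]])
```

>>> {"api": "apply_moves", "payload": {
  "moves": [
    [[8,0,0,0,0,0],[20,0,-5,0,0,0],[40,0,-40,0,0,0],[60,0,-85,0,0,0],[80,0,-130,0,0,0],[95,0,-175,0,0,0],[110,0,-200,0,0,0],[110,0,-200,0,0,0],[110,0,-200,0,0,0]]
  ]
}}

```text
time_s: 17.0
ee_pos: [458.3, -195.2, 223.0]
orientation: [0.19, 0.982, 0.005, 0.002]
ft_force: [0.4, -0.6, 0.2]
opening: 23.6
gripper_force: 0.0
```

```bash
python3 both.py 3 | grep -v "start"; python3 - <<'E'
from h import *
from both import rep
s,d=wrist("w9");print(s["time_s"],s["ee_pos"]);rep(d,"wrist")
E
```

```text
17.0
scene stand 0 [0. 0. 0.] (array([0., 0.]), array([0., 0.]), 0.0, [[0.0, 0.0], [0.0, 0.0], [0.0, 0.0], [0.0, 0.0]])
scene wedge 1007 (array([ 613.1, -255.5]), array([52.1, 96.8]), 67.71, [[558.4000244140625, -261.20001220703125], [648.0, -297.8999938964844], [667.7000122070312, -249.6999969482422], [578.2000122070312, -213.0]])
top stand 1234 [2.1000e-03 4.0000e-03 2.9513e+01] (array([ 694.6, -211. ]), array([155.9, 127.9]), 74.75, [[612.4000244140625, -269.3999938964844], [735.7999877929688, -303.0], [776.7999877929688, -152.60000610351562], [653.4000244140625, -119.0]])
top wedge 637 (array([ 614.2, -256.6]), array([49.2, 96.2]), 67.91, [[560.4000244140625, -261.29998779296875], [649.5, -297.5], [668.0, -251.89999389648438], [578.9000244140625, -215.6999969482422]])
17.1 [ 457.96762548 -195.05243738  221.67216696]
wrist stand 1463 [ 1.30000e-02 -8.50000e-03  3.14027e+01] (array([ 699.9, -235.6]), array([183.4,  74.2]), 23.94, [[601.0, -238.89999389648438], [631.0999755859375, -306.70001220703125], [798.7999877929688, -232.3000030517578], [768.7000122070312, -164.5]])
wrist wedge 2853 (array([ 614.2, -257.2]), array([50.7, 95.5]), 67.59, [[560.4000244140625, -262.5], [648.5999755859375, -298.8999938964844], [668.0, -252.0], [579.7000122070312, -215.60000610351562]])
```

View pics/scene3.png

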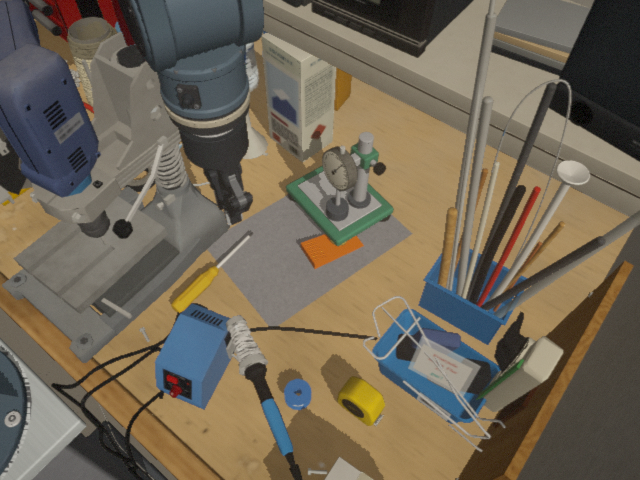

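The stand is level (tilt within about 0.004 rad), it hasn't moved, and the wedge tip is about 36.6 mm past the foot's middle. That is just at the level point, so I'll go back and nudge it about 2 mm to make it snug.

>>> {"api": "apply_moves", "payload": {
  "moves": [
    [[-15,0,25,0,0,0],[-30,0,70,0,0,0],[-50,0,115,0,0,0],[-70,0,160,0,0,0],[-85,0,190,0,0,0],[-93,0,200,0,0,0],[-98,0,200,0,0,0],[-104,0,200,0,0,0],[-108,0,200,0,0,0],[-108,0,200,0,0,0]]
  ]
}}

```text
time_s: 18.15
ee_pos: [559.6, -233.8, 23.2]
orientation: [0.19, 0.982, 0.005, 0.001]
ft_force: [-0.6, 0.7, -0.5]
opening: 23.2
gripper_force: 0.0
```

>>> {"api": "apply_moves", "payload": {
  "moves": [
    [[-2,0,0,0,0,0],[-3,0,0,0,0,0],[-4,0,0,0,0,0],[-4,0,0,0,0,0],[-4,0,0,0,0,0]]
  ]
}}

```text
time_s: 18.65
ee_pos: [561.7, -234.5, 22.6]
orientation: [0.19, 0.982, 0.006, -0.0]
ft_force: [-5.7, 2.6, 3.9]
opening: 23.3
gripper_force: 3.3
```

>>> {"api": "apply_moves", "payload": {
  "moves": [
    [[-1,0,0,0,0,0],[-2,0,0,0,0,0],[-2,0,0,0,0,0],[-2,0,0,0,0,0]]
  ]
}}

```text
time_s: 19.05
ee_pos: [563.0, -235.1, 22.5]
orientation: [0.19, 0.982, 0.006, -0.001]
ft_force: [-9.9, 3.9, 5.4]
opening: 23.5
gripper_force: 4.9
```

The push force rose to about 11 N after 2.4 mm, so the wedge is snug. I'll retract and check.

>>> {"api": "apply_moves", "payload": {
  "moves": [
    [[8,0,0,0,0,0],[20,0,-5,0,0,0],[40,0,-40,0,0,0],[60,0,-85,0,0,0],[80,0,-130,0,0,0],[95,0,-175,0,0,0],[110,0,-200,0,0,0],[110,0,-200,0,0,0],[110,0,-200,0,0,0]]
  ]
}}

```text
time_s: 19.95
ee_pos: [461.8, -196.6, 223.0]
orientation: [0.19, 0.982, 0.005, 0.002]
ft_force: [-0.8, 0.2, -0.2]
opening: 23.7
gripper_force: 0.0
```

```bash
python3 both.py 4 | grep -v "start"
```

```text
19.95
scene stand 0 [0. 0. 0.] (array([0., 0.]), array([0., 0.]), 0.0, [[0.0, 0.0], [0.0, 0.0], [0.0, 0.0], [0.0, 0.0]])
scene wedge 977 (array([ 614.3, -255. ]), array([53.6, 94.9]), 69.55, [[560.4000244140625, -263.5], [649.4000244140625, -296.70001220703125], [668.0999755859375, -246.5], [579.0999755859375, -213.3000030517578]])
top stand 1203 [6.00000e-04 8.00000e-04 2.97128e+01] (array([ 693.8, -210.8]), array([156. , 127.7]), 74.68, [[611.5999755859375, -269.20001220703125], [734.7000122070312, -302.8999938964844], [776.0, -152.5], [652.7999877929688, -118.69999694824219]])
top wedge 610 (array([ 615.3, -257.1]), array([49.1, 93.8]), 67.86, [[562.5999755859375, -262.1000061035156], [649.5, -297.5], [668.0, -252.0], [581.0999755859375, -216.6999969482422]])
```

The stand is level (tilt under 0.001 rad) and hasn't shifted, and the gripper is clear, so I'm handing it in.

```bash
python3 -c "
from workcell import *
print(job_done())"
```

```text
the job is handed in; nothing more can be done
None
```

The wedge is pushed in snugly under the brass foot, about 39 mm past its middle. The stand measures level (tilt under 0.001 rad) and unshifted, the robot is clear, and the job was handed in at about 20 s.

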